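# Rock the warped bath lid on the granite plate

## Task

Two white bath lids lie on the granite surface plate; one is flat, the other was warped by heat so that its blue-dot end stands up off the granite. Show the warp by rocking the warped lid in place: push its blue-dot end down until it lies on the granite and the red-dot end has come up, then push the red-dot end down so that it rocks back, and let go. Leave both lids where they lie on the granite (a slip of a centimetre is fine), and never tip the flat one.

Things in the scene. Friction and masses are not known exactly. Their poses are not given: they have to be found in the camera images.
- lid_1_blue (a point): Centre of the blue dot on top of lid 1. Both lids: white plastic, 160 mm long, 120 wide, 14 thick, loose on a fixed dark granite plate whose top is 60 mm above the bench; a blue and a red dot, each 26 mm across, on the long centre line, 15 mm in from either end, about 130 mm apart; a steel knob, 30 mm across and 29 high, in the middle.
- lid_1_red (a point): Centre of the red dot on the top face of lid 1. One lid is flat: both dots 14 mm above the granite. The other is warped, bent across its middle into a shallow V standing on the crease, so that only one half lies on the granite: at the start its red dot is 14 mm, its blue dot about 23 mm above the granite.
- lid_2_blue (a point): Centre of the blue dot on the top face of lid 2, which looks like lid 1; which of them is the warped one shows in the height of the blue dots.
- lid_2_red (a point): Centre of the red dot on the top face of lid 2. On the warped lid, a push of under 2 N down on the dot of the raised end tips it 8 degrees about the crease: that dot sinks 9 mm to 14 mm above the granite, the other rises to 23 mm, and the lid stays so when let go.
There are look-alikes about, which are no part of the job. Leave any purple or turquoise look-alike of the part that bears lid_1_blue alone.

How it is judged:
By the outcome, as a careful person would: the job done as asked, in the order asked, and still so for the second after the job is handed in, with the robot touching nothing.
It also fails if it takes over 32 s, if anything falls off the work surface, if the arm or the gripper's body presses on something with over 40 N, if the wrist force passes 120 N, or if a joint passes its speed limit or range.

## Robot

A 6-joint arm with a two-finger parallel gripper is mounted at the origin on the work surface. World frame = base frame: x ahead of the robot, y to its left, z up, the work surface at z = 0. Lengths are in m, angles in rad, forces in N, time in s.
With the tool pointing down it reaches from about 0.225 to 0.875 m from the base axis. Payload 3.4 kg.
Tool frame: the origin (TCP) lies at the very end of the fingers, on their centre line; the grasp point (between the pads) lies 19 mm behind it; z points along the fingers, y is the direction in which the jaws open and shut (so a half turn about z gives the same grasp; the last joint's range is limited). The gripper opens to 85 mm and grips with 20 to 120 N. Pads are 22 mm wide; open, the fingers measure 114 mm over their backs; the gripper's body (76 mm by 85 mm) begins 54 mm behind the grasp point. The pads swing forward as they close: fully open they stand 13 mm farther back than shut.
Start: joints at [1.053, 0.276, 1.505, -0, 1.361, -0.121], TCP at [0.222, 0.53, 0.201] pointing down, gripper open.
Joint ranges: [-2.89, 2.89], [-0.75, 2.08], [0.22, 2.7], [-1.18, 4.32], [0.11, 2.71], [-2.7, 2.7]. Speed limits (rad/s): [2.57, 2.57, 3.14, 3.14, 3.14, 3.14].

## Interface

Orientations are given as a unit quaternion [w, x, y, z].
In Python, from rig import manip gives the robot as it stands. The module is installed in compiled form; this text tells all that it offers.
- The arm moves only by the tool carry_out, never from a script. Its argument "moves" is one flat list of numbers, 5 for each row, row after row: the opening in per cent of the stroke, from 0 (shut) to 100 (fully open), then the shift along the world's x, y, z in cm, then the turn about the world's z in rad. A call has exactly 10 rows; each row shifts and turns the commanded pose from where the row before left it; what a row does not reach is not made up. A row lasts 1/10 s, in which the tool goes at most 50 mm and 8.59 degrees, less where a joint would pass 70% of its speed; a pose out of reach is approached as far as the arm can. A call is refused whole if a number of a shift passes 5 or a number of a turn 0.15, either way. A call with a gripper value outside its range is refused whole. The fingers move at their own pace and stop on an object; "squeeze" is the grip in N (left out, the last holds). Time passes only in rows, so rows that do not move let the fingers close, or fill a call up. It gives the time, the measured TCP pose, the force and the opening at its end, in the units of the state.
- manip.get_state(): the state, without advancing time (a new reading comes with each control period).
- manip.get_image(name): name is "side" or "top"; returns the picture (420x560x3 uint8, red, green, blue); there is no depth.
- manip.camera_info(name): a dict with "fov_y" (degrees; the focal length in pixels is half the picture's height over the tangent of half this angle, whatever the lens; pixels are square), "cx", "cy" (the principal point, pixels), "rvec" (rotation vector, rad) and "tvec" (3), from world to camera coordinates, as OpenCV has them. Camera axes: x right, y down, z forward; pixel columns grow to the right and rows downward; lengths in m; the calibration is good to about 2 mm. A picture is of the moment at which its call begins. camera_info takes no time and is no camera call.
- manip.sign_off(): hands the job in, once; it reports no verdict.
The state is a dict: "clock": time; "qpos": joint angles; "qd": joint speeds; "effort": joint torques, N m; "position": TCP position; "ee_rot": TCP orientation; "contact_force": force on the tool from outside, world axes, zero at the start; "moment": the same for the moment, N m; "width": finger opening in m.
Only numpy, scipy, OpenCV 4.12 (cv2) and the standard library are available. Lean on these libraries where they do the work, as an engineer would, in place of code of your own. Each camera call takes 0.05 s, during which the arm holds its last target. There are 200 camera calls.

## Working session

There is one attempt and no reset: what is moved stays moved. The work goes in short steps, Python scripts to look and compute and a tool call to move; the robot and the scene stay as the last step left them, time stands still between calls to the robot, and variables do not carry over. Pictures are saved under pics/ and viewed, about 8 in all and at most 12, crops included, and the job is handed in when it is done.

Besides the shell and the picture viewer there is one more tool, called after "Call:" as a command line: name --argument value ..., lists and objects as JSON in quotes. carry_out: Moves the arm, as the interface text tells. Its arguments: {"type":"object","properties":{"moves":{"type":"array","items":{"type":"number"}},"squeeze":{"type":"number"}},"required":["moves"]}

```bash
mkdir -p pics; cat > h.py <<'E'
import numpy as np,cv2
from rig import manip
def cam(n):
    c=manip.camera_info(n); f=210/np.tan(np.radians(c['fov_y'])/2)
    R=cv2.Rodrigues(np.array(c['rvec'],float))[0]; t=np.array(c['tvec'],float).ravel()
    K=np.array([[f,0,c['cx']],[0,f,c['cy']],[0,0,1]]); return K,R,t
def ray(n,uv):
    K,R,t=cam(n); d=R.T@np.linalg.inv(K)@np.array([*uv,1.]); return -R.T@t,d
def onz(n,uv,z):
    o,d=ray(n,uv); return o+d*(z-o[2])/d[2]
def tri(a,b):
    (o1,d1),(o2,d2)=ray('top',a),ray('side',b); d1/=np.linalg.norm(d1); d2/=np.linalg.norm(d2)
    s=np.linalg.lstsq(np.c_[d1,-d2],o2-o1,rcond=None)[0]; p,q=o1+s[0]*d1,o2+s[1]*d2
    return (p+q)/2,np.linalg.norm(p-q)
def proj(n,p):
    K,R,t=cam(n); v=K@(R@np.array(p)+t); return v[:2]/v[2]
def dots(im):
    hsv=cv2.cvtColor(im,cv2.COLOR_RGB2HSV); H,S,V=cv2.split(hsv); out=[]
    for nm,m in [('blue',(H>95)&(H<130)),('red',(H<8)|(H>172)),('purple',(H>=130)&(H<=172)),('turq',(H>75)&(H<=95))]:
        m=(m&(S>90)&(V>50)).astype(np.uint8)
        n,l,st,c=cv2.connectedComponentsWithStats(m)
        for i in range(1,n):
            if st[i,4]>25: out.append((nm,c[i].round(1).tolist(),st[i,2:].tolist(),))
    return out
E
python3 - <<'E'
from h import *
for n in('top','side'):
    im=manip.get_image(n); np.save(f'{n}.npy',im); cv2.imwrite(f'pics/{n}0.png',im[:,:,::-1])
    print(n,*dots(im),sep='\n'); K,R,t=cam(n); print(-R.T@t,K[0,0])
print(manip.get_state())
E
```

```text
top
('blue', [275.1, 137.0], [9, 9, 63])
('blue', [364.7, 183.8], [8, 8, 51])
('blue', [285.9, 215.4], [9, 8, 53])
('blue', [196.5, 330.5], [10, 10, 75])
('blue', [91.2, 364.1], [69, 46, 1071])
('blue', [53.0, 390.7], [42, 39, 773])
('red', [288.6, 99.1], [8, 8, 47])
('red', [250.9, 190.4], [9, 8, 53])
('red', [333.4, 213.7], [8, 8, 54])
('red', [175.4, 292.5], [8, 8, 54])
('purple', [282.1, 118.4], [51, 58, 1585])
('turq', [186.3, 311.5], [61, 66, 1897])
[0.30810426 0.10243616 1.56087784] 512.1952981082551
side
('blue', [15.8, 181.9], [44, 81, 2002])
('blue', [348.1, 178.3], [11, 8, 71])
('blue', [273.8, 210.1], [11, 7, 62])
('blue', [84.6, 230.5], [14, 10, 110])
('blue', [385.8, 259.5], [13, 10, 98])
('red', [395.1, 165.5], [9, 6, 43])
('red', [273.3, 173.6], [10, 9, 64])
('red', [118.6, 192.4], [10, 8, 62])
('red', [318.4, 251.4], [13, 10, 98])
('purple', [372.6, 175.8], [76, 47, 1913])
('turq', [103.2, 215.0], [82, 63, 2408])
('turq', [27.2, 331.7], [61, 77, 3446])
('turq', [81.8, 338.9], [12, 47, 179])
[ 0.09159159 -0.50477723  0.7928555 ] 475.98099944336207
{'clock': 0.1, 'qpos': array([ 1.05300441e+00,  2.76545925e-01,  1.50603014e+00,  1.32496971e-05,
        1.36070832e+00, -1.21012886e-01]), 'qd': array([ 0.00010588, -0.00127883, -0.00030528, -0.00107708,  0.00033926,
       -0.00019582]), 'effort': array([ 1.48504438e-03, -4.17700338e+01, -2.46404725e+01,  1.43836855e-04,
        5.84258727e-03,  1.12140765e-05]), 'position': array([0.22194906, 0.52985771, 0.20000877]), 'ee_rot': array([-2.71751335e-04,  1.97091980e-01,  9.80384637e-01, -8.01049759e-04]), 'contact_force': array([ 0.32706533, -0.31237022, -0.1950683 ]), 'moment': array([ 0.03328531, -0.00085103, -0.04889576]), 'width': 0.08528487760111596}
```

View pics/top0.png

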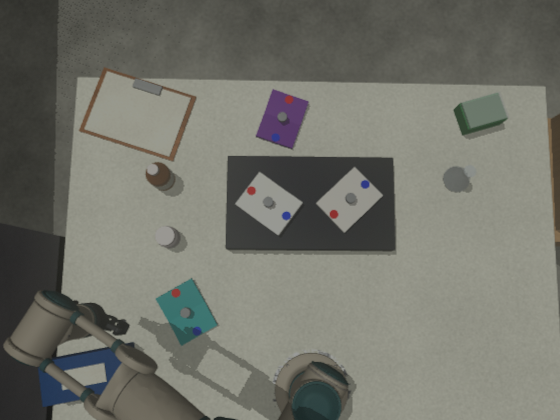

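View pics/side0.png

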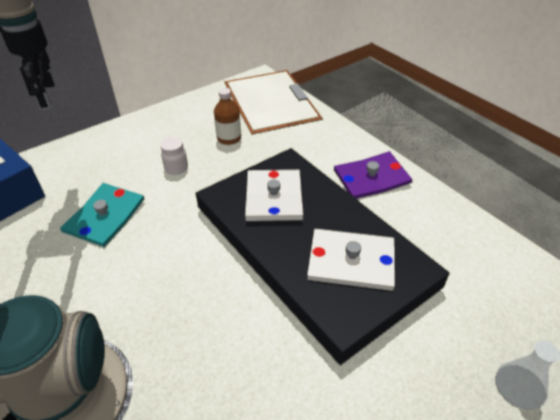

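Top view: the candidates are white lid A (red 251,190; blue 286,215), white lid B (red 333,214; blue 365,184), the purple look-alike (282,118) and the turquoise look-alike (186,312). The two white lids on the granite are the ones I want. In the side view, A is at (274,192) and B at (352,256).

```bash
python3 - <<'E'
from h import *
print({k:v for k,v in manip.camera_info('top').items()})
D={'Ar':((250.9,190.4),(273.3,173.6)),'Ab':((285.9,215.4),(273.8,210.1)),'Br':((333.4,213.7),(318.4,251.4)),'Bb':((364.7,183.8),(385.8,259.5))}
for k,(a,b) in D.items():
    p,e=tri(a,b); print(k,p.round(4),round(e,4), onz('top',a,.074).round(4), onz('side',b,.074).round(4))
im=np.load('side.npy')[150:300,220:420]; cv2.imwrite('pics/c.png',cv2.resize(im,(800,600),interpolation=cv2.INTER_CUBIC)[:,:,::-1])
E
```

```text
{'fov_y': 44.58724448624447, 'cx': 287.0680356494946, 'cy': 210.2160724430953, 'rvec': array([ 2.17259828, -2.13994829,  0.17301859]), 'tvec': array([0.06783125, 0.52696733, 1.50315182])}
Ar [0.577  0.1835 0.0787] 0.0002 [0.5777 0.1838 0.074 ] [0.5803 0.1879 0.074 ]
Ab [0.5035 0.0799 0.0855] 0.0002 [0.5052 0.0797 0.074 ] [0.5101 0.0894 0.074 ]
Br [ 0.5114 -0.059   0.0769] 0.0015 [ 0.5125 -0.0597  0.074 ] [ 0.5124 -0.0569  0.074 ]
Bb [ 0.6026 -0.1519  0.0761] 0.001 [ 0.6034 -0.1525  0.074 ] [ 0.6036 -0.1506  0.074 ]
```

View pics/c.png

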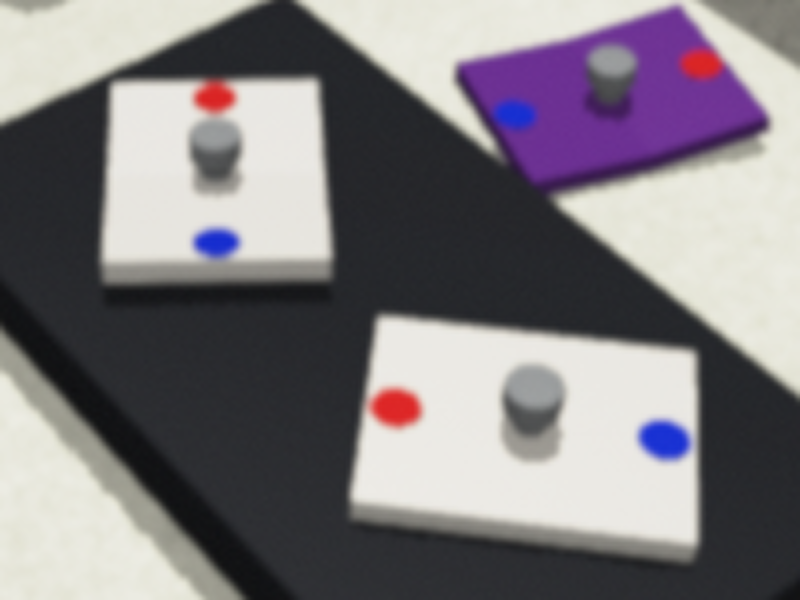

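Lid A (lid with blue at side 274,210) shows the crease at its middle. Its blue end stands proud, with a shadow gap beneath, and triangulates 7 mm above its red dot. Lid B is level to within 1 mm. So A is the warped one; I'm going there with the fingers shut.

Call:
carry_out --moves '[0,2.5,-4.1,0,0,0,2.5,-4.1,0,0,0,2.5,-4.1,0,0,0,2.5,-4.1,0,0,0,2.5,-4.1,0,0,0,2.5,-4.1,0,0,0,2.5,-4.1,0,0,0,2.5,-4.1,0,0,0,2.5,-4.1,0,0,0,2.5,-4.1,0,0]' --squeeze 20

```text
clock: 1.1
position: [0.4726, 0.1185, 0.2006]
ee_rot: [-0.0, 0.197, 0.98, 0.0]
contact_force: [0.3, 1.1, -0.2]
width: -0.0
```

Call:
carry_out --moves '[0,1.5,-2,0,0,0,1.5,-2,0,0,0,0,0,-2,0,0,0,0,-2,0,0,0,0,-2,0,0,0,0,-2,0,0,0,0,0,0,0,0,0,0,0,0,0,0,0,0,0,0,0,0,0]'

```text
clock: 2.1
position: [0.5031, 0.0804, 0.122]
ee_rot: [0.001, 0.197, 0.98, 0.0]
contact_force: [-0.3, -0.0, -0.1]
width: -0.0003
```

```bash
python3 - <<'E'
from h import *
s=manip.get_state(); print(s['position'],s['contact_force'],s['width'],s['ee_rot'])
a,b=manip.get_image('top')[140:260,200:360],manip.get_image('side')[140:260,200:360]
cv2.imwrite('pics/d.png',np.vstack([cv2.resize(x,(400,300)) for x in(a,b)])[:,:,::-1])
E
```

```text
[0.50311037 0.08042128 0.12196098] [-0.251976   -0.02716845 -0.05575259] -0.0002637247158100929 [1.12274518e-03 1.97056400e-01 9.80391468e-01 2.90607974e-04]
```

View pics/d.png

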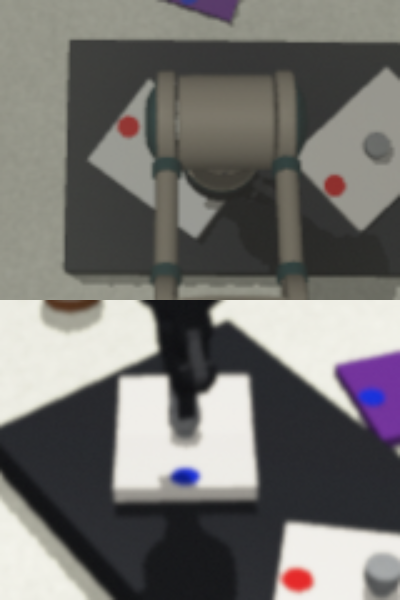

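The top crop shows the gripper over lid A. In the side crop the fingertip is about 4 cm above the blue dot (crop 185,477), just in front of the knob, which fits the planned pose. Now I'll descend gently.

Call:
carry_out --moves '[0,0,0,-1.5,0,0,0,0,-1.5,0,0,0,0,-0.4,0,0,0,0,-0.3,0,0,0,0,-0.2,0,0,0,0,-0.2,0,0,0,0,-0.2,0,0,0,0,0,0,0,0,0,0,0,0,0,0,0,0]'

```text
clock: 3.2
position: [0.5024, 0.0803, 0.078]
ee_rot: [0.0, 0.197, 0.98, 0.0]
contact_force: [-0.8, 1.2, 0.4]
width: 0.0002
```

Call:
carry_out --moves '[0,0,0,-0.1,0,0,0,0,-0.1,0,0,0,0,-0.1,0,0,0,0,0,0,0,0,0,0,0,0,0,0,0,0,0,0,0,0,0,0,0,0,0,0,0,0,0,0,0,0,0,0,0,0]'

```text
clock: 4.2
position: [0.5023, 0.0804, 0.0749]
ee_rot: [0.0, 0.197, 0.98, 0.0]
contact_force: [-0.3, -0.2, 0.3]
width: 0.0002
```

```bash
python3 - <<'E'
from h import *
for _ in range(2):
    im=manip.get_image('side'); s=manip.get_state(); print(s['position'],s['contact_force'])
print([d for d in dots(im) if d[0] in('red','blue')])
print('red@.074/.083', proj('side',(.577,.1835,.0787)),proj('side',(.577,.1835,.0877)))
cv2.imwrite('pics/e.png',cv2.resize(im[140:260,200:360],(800,600),interpolation=cv2.INTER_CUBIC)[:,:,::-1])
E
```

```text
[0.5022522  0.08038859 0.07483368] [-0.67124038  0.53686967 -0.45697406]
[0.5022498  0.08034372 0.07483095] [-0.45285866 -0.64674834  0.0351864 ]
[('blue', [25.8, 182.2], [31, 58, 901]), ('blue', [348.1, 178.5], [11, 8, 72]), ('blue', [273.6, 210.1], [11, 7, 61]), ('blue', [84.7, 230.7], [14, 11, 114]), ('blue', [385.8, 259.5], [13, 10, 98]), ('red', [395.2, 165.3], [9, 6, 46]), ('red', [118.6, 192.3], [10, 8, 63]), ('red', [318.5, 251.4], [13, 10, 96])]
red@.074/.083 [273.24604563 173.59798676] [273.18412074 170.60878538]
```

View pics/e.png

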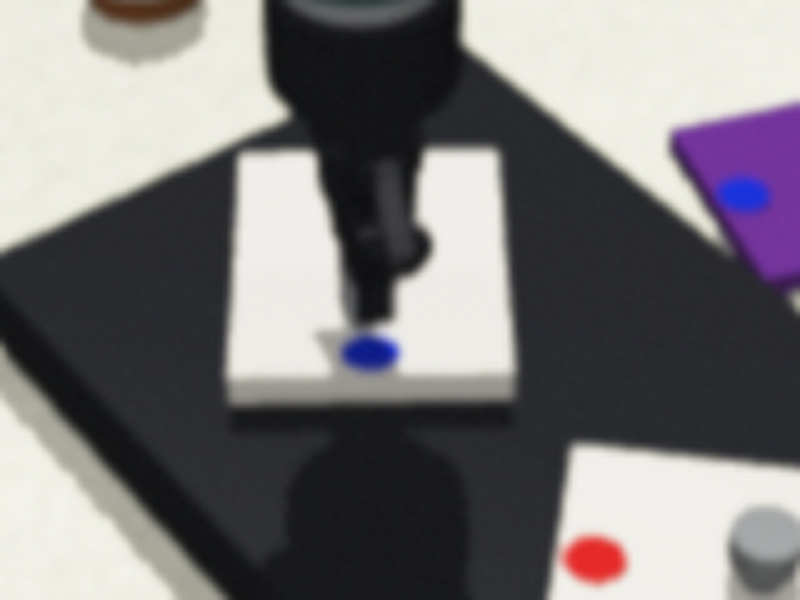

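```bash
python3 - <<'E'
from h import *
for z in (.0748,.0848,.0948): print(z,proj('side',(.5022,.0803,z)),proj('top',(.5022,.0803,z)))
for z in (.074,.083,.1): print(z,onz('side',(274,204),z))
im=manip.get_image('top'); print([d for d in dots(im) if d[0]in('red','blue')])
for n,p in (('top',(.5035,.0799,.0855)),):print(proj(n,p))
E
```

```text
0.0748 [273.30433441 213.82461132] [285.67297501 216.36441682]
0.0848 [273.22982418 210.48723957] [285.73056271 215.91971827]
0.0948 [273.15427374 207.10327634] [285.78892124 215.46906739]
0.074 [0.52158117 0.10445115 0.074     ]
0.083 [0.51619775 0.09682367 0.083     ]
0.1 [0.50602905 0.08241621 0.1       ]
[('blue', [275.1, 137.1], [9, 9, 64]), ('blue', [364.7, 183.8], [8, 8, 51]), ('blue', [196.5, 330.6], [10, 10, 77]), ('blue', [82.6, 375.7], [93, 60, 2992]), ('red', [288.6, 99.1], [8, 8, 47]), ('red', [251.0, 190.3], [9, 8, 52]), ('red', [333.4, 213.7], [8, 8, 54]), ('red', [175.5, 292.6], [8, 8, 53])]
[285.87856474 215.44705589]
```

The fingertip's lower end shows at row ~204, but the reported TCP projects to row 214. The blue dot is still fully visible, and the force reads about zero. So the tip is higher than (or off from) where the reported pose puts it. I'll go on down in small steps, watching the force and the picture.

Call:
carry_out --moves '[0,0,0,-0.1,0,0,0,0,0,0,0,0,0,-0.1,0,0,0,0,0,0,0,0,0,0,0,0,0,0,0,0,0,0,0,0,0,0,0,0,0,0,0,0,0,0,0,0,0,0,0,0]'

```text
clock: 5.35
position: [0.5023, 0.0804, 0.0729]
ee_rot: [0.0, 0.197, 0.98, 0.0]
contact_force: [0.4, 0.8, 0.2]
width: 0.0
```

```bash
python3 - <<'E'
from h import *
im=manip.get_image('side'); s=manip.get_state(); print(s['position'],s['contact_force'])
print([d for d in dots(im) if 250<d[1][0]<300])
# column profile through finger, gray
print(im[185:222,274].mean(1).round().astype(int).tolist())
print(im[185:222,270].mean(1).round().astype(int).tolist())
a=cv2.resize(np.load('side.npy')[160:230,235:315],(400,350),interpolation=cv2.INTER_CUBIC);b=cv2.resize(im[160:230,235:315],(400,350),interpolation=cv2.INTER_CUBIC)
cv2.imwrite('pics/f.png',np.hstack([a,b])[:,:,::-1])
E
```

```text
[0.50225506 0.08034564 0.07283889] [-0.10906039  0.20482253  0.98788962]
[('blue', [273.5, 209.9], [12, 8, 65]), ('turq', [291.3, 35.5], [25, 19, 222]), ('turq', [268.7, 136.9], [22, 7, 43])]
[30, 39, 43, 35, 26, 25, 25, 22, 19, 17, 17, 18, 19, 21, 22, 21, 21, 19, 26, 45, 80, 101, 90, 69, 62, 60, 61, 66, 88, 118, 141, 148, 149, 144, 122, 85, 46]
[22, 22, 22, 23, 20, 20, 20, 20, 21, 26, 38, 50, 61, 72, 80, 84, 84, 85, 89, 94, 102, 115, 115, 94, 71, 63, 67, 86, 115, 140, 149, 150, 149, 143, 123, 86, 47]
```

View pics/f.png

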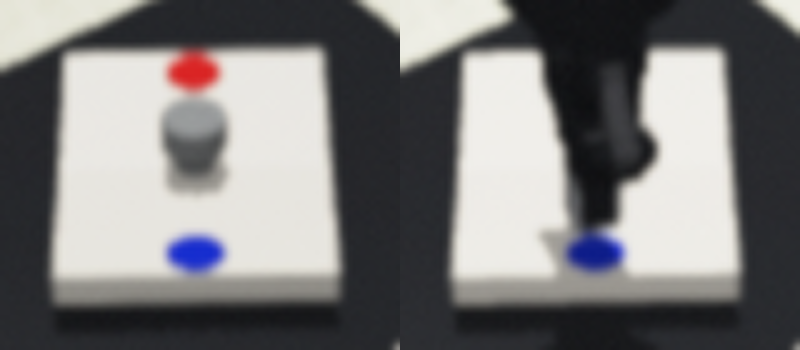

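Call:
carry_out --moves '[0,0,0,-0.1,0,0,0,0,0,0,0,0,0,-0.1,0,0,0,0,0,0,0,0,0,-0.1,0,0,0,0,0,0,0,0,0,-0.1,0,0,0,0,0,0,0,0,0,0,0,0,0,0,0,0]'

```text
clock: 6.4
position: [0.5023, 0.0803, 0.0688]
ee_rot: [0.0, 0.197, 0.98, 0.0]
contact_force: [0.5, 1.1, 0.3]
width: -0.0002
```

```bash
python3 - <<'E'
from h import *
im=manip.get_image('side'); s=manip.get_state(); print(s['position'],s['contact_force'])
print([d for d in dots(im) if 250<d[1][0]<300])
print(im[195:222,274].mean(1).round().astype(int).tolist())
t=manip.get_image('top');print([d for d in dots(t) if 240<d[1][0]<300])
E
```

```text
[0.50227878 0.08034888 0.06885505] [-0.68686496 -0.27802842 -0.61027475]
[('blue', [273.7, 209.6], [12, 9, 70]), ('turq', [291.1, 38.2], [25, 22, 225]), ('turq', [268.7, 138.6], [23, 6, 37])]
[18, 17, 17, 18, 20, 20, 22, 22, 23, 22, 28, 43, 58, 62, 60, 59, 62, 67, 88, 118, 140, 149, 148, 143, 123, 84, 45]
[('blue', [275.1, 137.1], [9, 9, 63]), ('red', [288.6, 99.1], [8, 8, 47]), ('red', [251.0, 190.3], [9, 8, 52]), ('purple', [282.0, 118.4], [51, 58, 1588])]
```

Reported z is now 69 mm, below the lid's flat top, and there is still no contact and the dot hasn't moved. So the real fingertip is well above its reported height. I'll keep feeling downward.

Call:
carry_out --moves '[0,0,0,-0.1,0,0,0,0,-0.1,0,0,0,0,-0.1,0,0,0,0,-0.1,0,0,0,0,-0.1,0,0,0,0,0,0,0,0,0,0,0,0,0,0,0,0,0,0,0,0,0,0,0,0,0,0]'

```text
clock: 7.5
position: [0.5023, 0.0803, 0.0639]
ee_rot: [0.0, 0.197, 0.98, 0.0]
contact_force: [-0.7, 0.1, 0.2]
width: -0.0002
```

```bash
cat > look.py <<'E'
from h import *
im=manip.get_image('side'); s=manip.get_state(); print(s['clock'],s['position'].round(4),s['contact_force'].round(2),s['width'])
print([d for d in dots(im) if 250<d[1][0]<300 and d[0]!='turq'])
print(im[195:222,274].mean(1).round().astype(int).tolist())
t=manip.get_image('top');print([d for d in dots(t) if 240<d[1][0]<300 and d[1][1]>150])
cv2.imwrite('pics/last.png',cv2.resize(im[150:240,215:335],(800,600),interpolation=cv2.INTER_CUBIC)[:,:,::-1])
E
python3 look.py
```

```text
7.55 [0.5023 0.0804 0.0639] [ 0.27 -0.15 -0.01] -3.8014152400025324e-05
[('blue', [274.0, 210.3], [11, 7, 57])]
[23, 20, 19, 18, 16, 18, 21, 21, 21, 21, 22, 23, 28, 42, 56, 61, 61, 67, 88, 118, 141, 149, 148, 143, 123, 85, 46]
[('red', [250.9, 190.4], [9, 8, 54])]
```

Call:
carry_out --moves '[0,0,0,-0.1,0,0,0,0,-0.1,0,0,0,0,-0.1,0,0,0,0,-0.1,0,0,0,0,-0.1,0,0,0,0,0,0,0,0,0,0,0,0,0,0,0,0,0,0,0,0,0,0,0,0,0,0]'

```text
clock: 8.6
position: [0.5023, 0.0804, 0.0589]
ee_rot: [0.0, 0.197, 0.98, 0.0]
contact_force: [-0.2, 0.5, 0.2]
width: -0.0001
```

```bash
python3 look.py
```

```text
8.65 [0.5022 0.0804 0.0589] [ 0.02 -0.87 -0.49] -4.034314856952864e-05
[('blue', [274.1, 211.2], [11, 5, 38])]
[25, 25, 22, 19, 18, 15, 17, 20, 21, 22, 21, 20, 21, 23, 32, 49, 63, 71, 91, 120, 142, 148, 148, 143, 123, 86, 46]
[('red', [250.9, 190.4], [9, 8, 54])]
```

View pics/last.png

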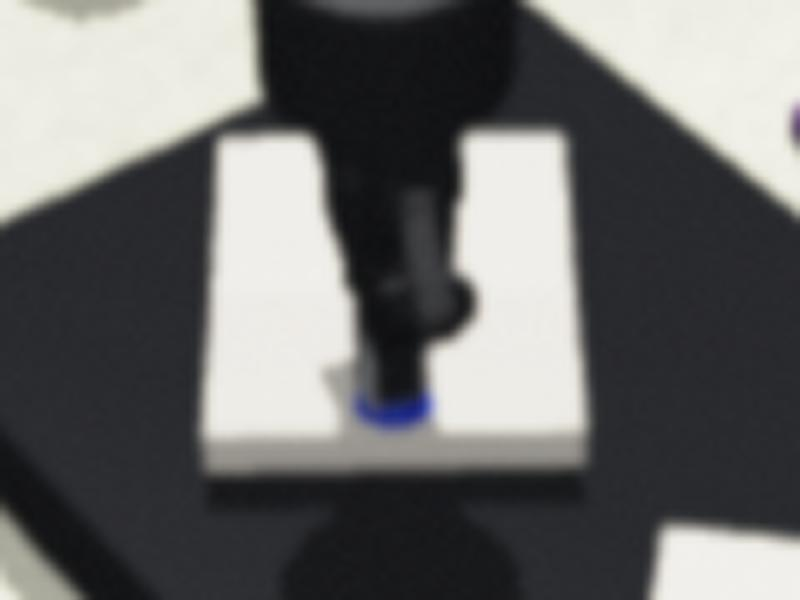

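The fingertip (crop ~400,395) is now centred over the blue dot and nearly on it; the lid still hasn't moved. I'll continue.

Call:
carry_out --moves '[0,0,0,-0.1,0,0,0,0,-0.1,0,0,0,0,-0.1,0,0,0,0,-0.1,0,0,0,0,-0.1,0,0,0,0,0,0,0,0,0,0,0,0,0,0,0,0,0,0,0,0,0,0,0,0,0,0]'

```text
clock: 9.7
position: [0.5023, 0.0804, 0.0539]
ee_rot: [0.0, 0.197, 0.98, 0.0]
contact_force: [0.7, 0.2, 0.6]
width: 0.0004
```

```bash
python3 look.py
```

```text
9.75 [0.5023 0.0803 0.0539] [ 0.02 -0.48 -0.59] 7.104511159343167e-05
[]
[39, 29, 25, 24, 23, 20, 19, 16, 19, 19, 20, 21, 21, 21, 24, 26, 40, 60, 85, 117, 141, 148, 149, 143, 124, 84, 46]
[('red', [250.9, 190.4], [9, 8, 53])]
```

Call:
carry_out --moves '[0,0,0,-0.1,0,0,0,0,-0.1,0,0,0,0,-0.1,0,0,0,0,-0.1,0,0,0,0,-0.1,0,0,0,0,0,0,0,0,0,0,0,0,0,0,0,0,0,0,0,0,0,0,0,0,0,0]'

```text
clock: 10.8
position: [0.5023, 0.0804, 0.0489]
ee_rot: [0.0, 0.197, 0.98, 0.0]
contact_force: [-0.2, -0.9, -0.3]
width: -0.0001
```

```bash
python3 look.py
```

```text
10.85 [0.5023 0.0803 0.0489] [-0.15 -0.32  0.91] 0.00010326265848813445
[('blue', [273.9, 214.7], [10, 6, 41])]
[38, 44, 38, 28, 24, 24, 20, 19, 16, 18, 16, 19, 20, 21, 21, 21, 21, 29, 45, 60, 65, 75, 98, 123, 137, 142, 139]
[('red', [251.4, 190.2], [8, 9, 57])]
```

The blue end is moving down (dot from row 210 to ~214). I'll press on to firm contact.

Call:
carry_out --moves '[0,0,0,-0.1,0,0,0,0,-0.1,0,0,0,0,-0.1,0,0,0,0,-0.1,0,0,0,0,0,0,0,0,0,0,0,0,0,0,0,0,0,0,0,0,0,0,0,0,0,0,0,0,0,0,0]'

```text
clock: 11.9
position: [0.5023, 0.0804, 0.0449]
ee_rot: [0.0, 0.197, 0.98, 0.0]
contact_force: [0.2, 0.8, 0.1]
width: 0.0002
```

```bash
python3 look.py
```

```text
11.95 [0.5022 0.0804 0.0448] [ 0.84 -0.06 -0.03] 0.00022473604176021064
[('blue', [273.9, 215.5], [10, 5, 34])]
[25, 32, 42, 44, 34, 26, 24, 23, 21, 18, 15, 16, 20, 20, 22, 21, 21, 22, 26, 39, 55, 64, 83, 115, 137, 142, 141]
[('red', [251.4, 190.2], [8, 9, 57])]
```

View pics/last.png

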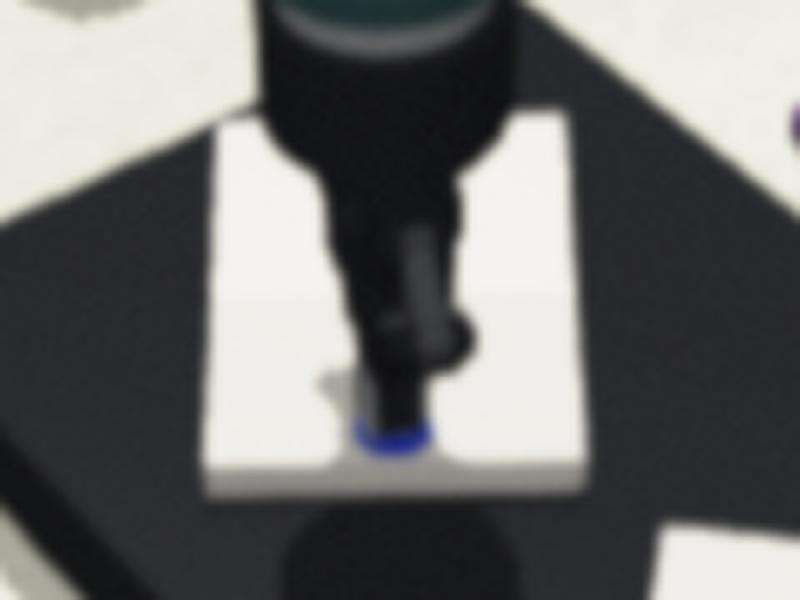

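Blue rock done: the blue end's front edge now lies on the granite with no gap below it (crop row ~495), and the far red edge has risen (row 130 to 112). Next I go up, over to the red dot (+7.4, +10.4 cm), and down to just above it.

Call:
carry_out --moves '[0,0,0,2,0,0,0,0,2,0,0,0,0,2,0,0,2.5,3.5,0,0,0,2.5,3.5,0,0,0,2.4,3.4,0,0,0,0,0,-2,0,0,0,0,-1.5,0,0,0,0,-0.6,0,0,0,0,0,0]'

```text
clock: 13.0
position: [0.5754, 0.1842, 0.0628]
ee_rot: [-0.001, 0.197, 0.98, -0.0]
contact_force: [0.1, -0.5, -0.2]
width: 0.0001
```

```bash
cat >> look.py <<'E'
print('red edge/bluefront cols', [ [int(np.argmax(g>110))+155, int(len(g)-1-np.argmax(g[::-1]>80))+155] for g in [im[155:235,c].mean(1) for c in (255,292)]])
E
python3 look.py
```

```text
13.05 [0.5761 0.1842 0.0637] [ 0.21 -0.21 -0.03] 5.417027635254184e-05
[('blue', [273.8, 213.6], [11, 8, 73]), ('red', [273.3, 172.2], [11, 8, 62])]
[97, 126, 151, 161, 162, 162, 162, 161, 161, 162, 162, 161, 161, 155, 135, 98, 71, 63, 62, 61, 62, 68, 86, 116, 136, 143, 141]
[('blue', [286.5, 216.2], [8, 9, 53])]
red edge/bluefront cols [[155, 223], [167, 223]]
```

View pics/last.png

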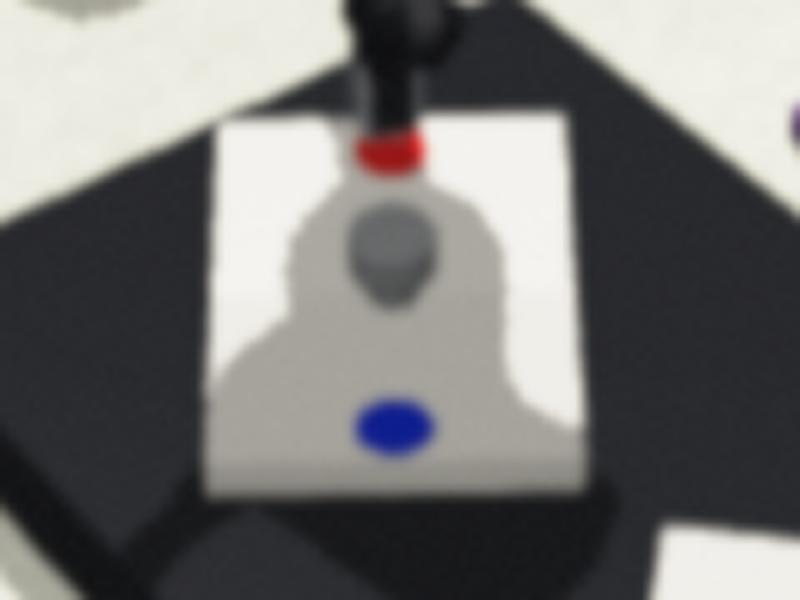

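The lid stays rocked with its blue end down (blue dot at row 213.6, against 210.1 at the start). The fingertip is centred just above the red dot. Now I press the red end.

Call:
carry_out --moves '[0,0,0,-0.2,0,0,0,0,-0.2,0,0,0,0,-0.2,0,0,0,0,-0.2,0,0,0,0,-0.1,0,0,0,0,-0.1,0,0,0,0,-0.1,0,0,0,0,-0.1,0,0,0,0,-0.1,0,0,0,0,-0.1,0]'

```text
clock: 14.1
position: [0.5762, 0.1844, 0.0497]
ee_rot: [0.0, 0.197, 0.98, 0.0]
contact_force: [0.2, 0.3, 0.3]
width: 0.0002
```

```bash
python3 look.py
```

```text
14.15 [0.5761 0.1844 0.0496] [ 0.21 -0.7  -0.52] -0.0003363484785312905
[('blue', [273.8, 212.4], [11, 8, 69]), ('red', [273.5, 174.6], [9, 4, 28])]
[106, 135, 153, 159, 161, 160, 160, 161, 160, 160, 160, 159, 153, 133, 97, 69, 60, 62, 61, 63, 75, 100, 126, 141, 144, 142, 132]
[('blue', [286.3, 215.6], [8, 8, 53])]
red edge/bluefront cols [[155, 222], [168, 222]]
```

Blue is rising partway (213.6 to 212.4), so I'll continue down.

Call:
carry_out --moves '[0,0,0,-0.1,0,0,0,0,-0.1,0,0,0,0,-0.1,0,0,0,0,-0.1,0,0,0,0,0,0,0,0,0,0,0,0,0,0,0,0,0,0,0,0,0,0,0,0,0,0,0,0,0,0,0]'

```text
clock: 15.2
position: [0.5763, 0.1843, 0.0459]
ee_rot: [0.0, 0.197, 0.98, 0.0]
contact_force: [-0.4, 0.9, 0.2]
width: 0.0002
```

```bash
python3 look.py
```

```text
15.25 [0.5763 0.1844 0.0459] [ 0.55  0.3  -0.14] 0.00031356904336990877
[('blue', [273.7, 210.3], [11, 7, 62])]
[121, 147, 155, 157, 157, 157, 158, 158, 157, 156, 154, 137, 107, 78, 63, 61, 60, 64, 81, 114, 139, 148, 148, 148, 139, 112, 66]
[('blue', [285.8, 215.3], [8, 8, 51])]
red edge/bluefront cols [[155, 220], [169, 220]]
```

Blue is back up at row 210.3. One more millimetre to make sure, then lift clear and move off.

Call:
carry_out --moves '[0,0,0,-0.1,0,0,0,0,0,0,0,0,0,0,0,0,0,0,1,0,0,0,0,2,0,0,0,0,4,0,0,0,0,4,0,0,-3,3,1,0,0,-3,3,0,0,0,-3,3,0,0]'

```text
clock: 16.3
position: [0.4859, 0.2752, 0.1666]
ee_rot: [0.001, 0.198, 0.98, 0.001]
contact_force: [-0.3, -0.2, -0.5]
width: 0.0002
```

Call:
carry_out --moves '[0,-3,3,0,0,0,-3,3,0,0,0,-3,3,0,0,0,0,0,0,0,0,0,0,0,0,0,0,0,0,0,0,0,0,0,0,0,0,0,0,0,0,0,0,0,0,0,0,0,0,0]'

```text
clock: 17.3
position: [0.3966, 0.3639, 0.1647]
ee_rot: [-0.0, 0.198, 0.98, -0.0]
contact_force: [-0.4, 0.7, -0.5]
width: -0.0003
```

```bash
python3 look.py; python3 - <<'E'
from h import *
T,S=[{k:[d[1] for d in dots(manip.get_image(n)) if d[0]==k] for k in('red','blue')} for n in('top','side')]
near=lambda L,p:min(L,key=lambda q:np.hypot(q[0]-p[0],q[1]-p[1]))
for k,c,a,b in (('Ar','red',(251,190),(273,174)),('Ab','blue',(286,215),(274,210)),('Br','red',(333,214),(318,251)),('Bb','blue',(365,184),(386,259))):
    a,b=near(T[c],a),near(S[c],b); print(k,a,b,tri(a,b)[0].round(4))
E
```

```text
17.35 [0.3965 0.3641 0.1648] [ 0.46  1.18 -0.15] 0.00010914770728304197
[('blue', [273.8, 210.1], [11, 7, 62]), ('red', [273.4, 173.7], [10, 8, 62])]
[120, 144, 159, 183, 212, 228, 231, 232, 232, 231, 227, 205, 157, 112, 97, 95, 96, 100, 116, 140, 153, 149, 145, 139, 121, 82, 45]
[('blue', [285.9, 215.4], [9, 8, 53]), ('red', [251.0, 190.3], [9, 8, 52])]
red edge/bluefront cols [[155, 220], [169, 219]]
Ar [251.0, 190.3] [273.3, 173.7] [0.5771 0.1833 0.0785]
Ab [285.9, 215.4] [273.8, 210.2] [0.5036 0.0799 0.0852]
Br [333.4, 213.7] [318.5, 251.5] [ 0.5115 -0.0591  0.0765]
Bb [364.7, 183.8] [385.8, 259.5] [ 0.6026 -0.1519  0.0761]
```

View pics/last.png

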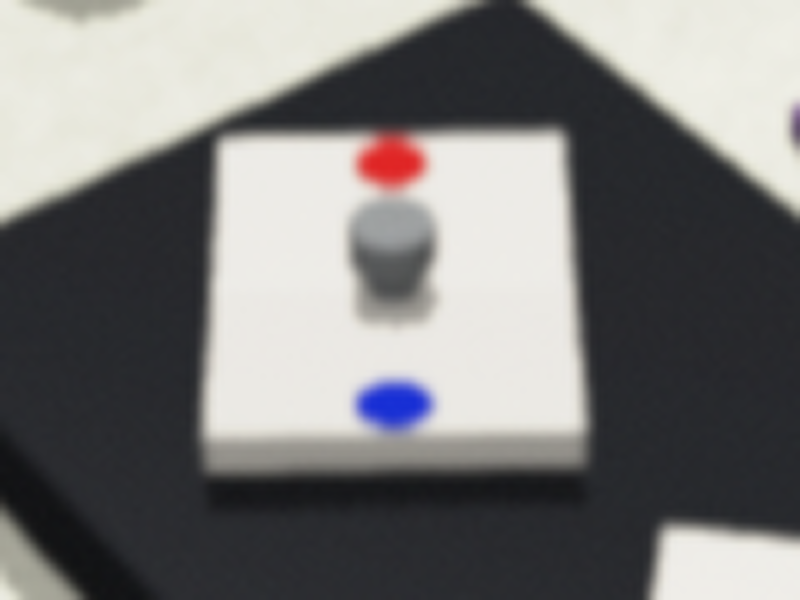

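The lid is back as it started, with red down and blue raised over a dark gap. The robot is clear, so I'm handing in.

```bash
python3 -c "
from rig import manip
print(manip.sign_off())"
```

```text
the job is handed in; nothing more can be done
None
```

I rocked the warped lid both ways, left it where it lay, and handed the job in at about 17.5 s of the 32 s allowed. The warped one is the left lid in the top view: its blue dot stood about 7 mm above its red dot, and the crease shows. I pushed its blue dot down with the shut fingers until that end lay on the granite and the red end came up. It stayed so when I lifted off. I then pushed the red dot down, the lid rocked back, and I moved the arm clear.

**Last checks:** Both lids' dots were within 0.5 mm of where they started. The warped lid's blue end is raised again, and I never touched the flat lid or the look-alikes.

**What disagreed:**
- **Fingertip height:** the fingertip was really about 2.5–3 cm higher than the reported tool position, so I worked from the pictures on the way down.
- **Force reading:** it stayed within its roughly 1 N of noise throughout, so the pushes show only in the pictures.
- **Dot heights:** the two cameras put the dots 2–5 mm higher than the stated heights.

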